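# Change over the welding-rod canisters

## Task

We are changing over to the rods in the red-capped canister, and only one canister may be open at a time so that alloys do not get mixed. First press the yellow cap and the blue cap fully shut until they snap, then flick the red cap wide open so that it stays back clear of the mouth, and let go. Leave the tools lying around where they are.

Things in the scene. Friction and masses are not known exactly. Their poses are not given: they have to be found in the camera images.
- rack: grey steel rack, 136 x 242 mm base, fixed to the table; holds three black canisters side by side, 70 mm apart along its y axis, all leaning 28 degrees out of the vertical towards its -x side (which faces the robot's right, roughly world -y). Origin: centre of its underside. The mouths are 0.22 m above the table; open caps reach up to 0.32 m. A blue tarpaulin hangs low beyond x = 0.7
- yellow_mouth (a point): mouth centre of the black canister with yellow band and yellow cap (48 mm in diameter, 150 mm long, fixed in the rack). z axis: out of the mouth along the leaning canister; x axis: towards the cap's hinge, on the left as the robot sees it; y axis: along the hinge pin, which lies at x = +32, z = 0 mm. The shut cap is 58 mm in diameter with a flat top at z = +4 mm and a skirt down to z = -15 mm
- yellow_tab (a point): middle of the free part of the thumb tab on the yellow cap: a rounded bar 18 mm wide (y), 8 mm thick (z), sticking out 21 mm from the cap's rim opposite the hinge, 72 mm from the hinge pin. Turns with the cap: x axis from tab to hinge, z axis out of the cap's top. Nothing lies within 60 mm below the tab of a shut cap
- cap_yellow (a joint): angle of the yellow cap, rad: 0 shut, 2.0 wide open at its stop, the tab swinging up and over to the left; at the start it stands open, 1.2 to 1.95. The stiff hinge holds it where it is left. In the last 0.2 rad a bead in the skirt snaps over one on the neck: 5 N near the tab or 9 N at the top's centre shuts it, 6 to 9 N at the tab breaks it loose; shut it reads under 0.03
- red_mouth (a point): mouth centre of the black canister with red band and red cap (48 mm in diameter, 150 mm long, fixed in the rack). z axis: out of the mouth along the leaning canister; x axis: towards the cap's hinge, on the left as the robot sees it; y axis: along the hinge pin, which lies at x = +32, z = 0 mm. The shut cap is 58 mm in diameter with a flat top at z = +4 mm and a skirt down to z = -15 mm
- red_tab (a point): middle of the free part of the thumb tab on the red cap: a rounded bar 18 mm wide (y), 8 mm thick (z), sticking out 21 mm from the cap's rim opposite the hinge, 72 mm from the hinge pin. Turns with the cap: x axis from tab to hinge, z axis out of the cap's top. Nothing lies within 60 mm below the tab of a shut cap
- cap_red (a joint): angle of the red cap, rad: 0 shut, 2.0 wide open at its stop, the tab swinging up and over to the left; at the start it is snapped shut, 0. The stiff hinge holds it where it is left. In the last 0.2 rad a bead in the skirt snaps over one on the neck: 5 N near the tab or 9 N at the top's centre shuts it, 6 to 9 N at the tab breaks it loose; shut it reads under 0.03
- blue_mouth (a point): mouth centre of the black canister with blue band and blue cap (48 mm in diameter, 150 mm long, fixed in the rack). z axis: out of the mouth along the leaning canister; x axis: towards the cap's hinge, on the left as the robot sees it; y axis: along the hinge pin, which lies at x = +32, z = 0 mm. The shut cap is 58 mm in diameter with a flat top at z = +4 mm and a skirt down to z = -15 mm
- blue_tab (a point): middle of the free part of the thumb tab on the blue cap: a rounded bar 18 mm wide (y), 8 mm thick (z), sticking out 21 mm from the cap's rim opposite the hinge, 72 mm from the hinge pin. Turns with the cap: x axis from tab to hinge, z axis out of the cap's top. Nothing lies within 60 mm below the tab of a shut cap
- cap_blue (a joint): angle of the blue cap, rad: 0 shut, 2.0 wide open at its stop, the tab swinging up and over to the left; at the start it is ajar, 0.25 to 0.6. The stiff hinge holds it where it is left. In the last 0.2 rad a bead in the skirt snaps over one on the neck: 5 N near the tab or 9 N at the top's centre shuts it, 6 to 9 N at the tab breaks it loose; shut it reads under 0.03
- tape_measure: bystander, to be left where it is: yellow tape measure standing on edge, 36 x 92 x 72 mm, origin at the centre of its underside
- weld_magnet: bystander, to be left where it is: flat triangular welding magnet with red edges, 79 x 103 x 18 mm, origin at the centre of its underside
- marker_pen: bystander, to be left where it is: white marker pen with black cap lying on the table, 135 mm long, 17 mm thick, origin at the centre of its underside
- big_bolt: bystander, to be left where it is: large hexagon bolt lying on the table, 98 mm long, 33 mm across the head, origin at the centre of its underside

How it is judged:
By the outcome, as a careful person would: the job done as asked, in the order asked, and still so for the second after the job is handed in, with the robot touching nothing.
It also fails if it takes over 72 s, if anything falls off the work surface, if the arm or the gripper's body presses on something with over 40 N, if the wrist force passes 120 N, or if a joint passes its speed limit or range.

## Robot

A 6-joint arm with a two-finger parallel gripper is mounted at the origin on a cart in front of the work surface, level with it; the furniture and walls round the work are solid. World frame = base frame: x ahead of the robot, y to its left, z up, the work surface at z = 0. Lengths are in m, angles in rad, forces in N, time in s.
With the tool pointing down it reaches from about 0.3 to 0.875 m from the base axis. Payload 6.4 kg.
Tool frame: the origin (TCP) lies between the finger pads; the fingertips stand 8 mm ahead of it and the grasp point (between the pads) lies 11 mm behind it (ctrl.finger_overhang is the distance from the TCP to the fingertips, in m); z points along the fingers, y is the line along which they close (so a half turn about z gives the same grasp; the last joint's range is limited). The gripper opens to 85 mm and grips with 20 to 120 N. Pads are 22 mm wide; open, the fingers measure 114 mm over their backs; the gripper's body (76 mm by 85 mm) begins 54 mm behind the grasp point. The pads swing forward as they close: fully open they stand 13 mm farther back than shut.
Start: joints at [-1.521, 0.181, 1.607, -0, 1.354, -0.206], TCP at [0.146, -0.556, 0.239] pointing down, gripper open.
Joint ranges: [-2.99, 2.99], [-0.89, 2.07], [0.3, 2.58], [-1.14, 4.28], [0, 2.63], [-3.12, 3.12]. Speed limits (rad/s): [2.57, 2.57, 3.01, 3.14, 3.14, 3.14].

## Interface

Orientations are given as a unit quaternion [w, x, y, z].
In Python, from bench import ctrl, camera gives the robot as it stands.
- The arm moves only by the shell command python3 -m pendant 'ROWS' [OPENING]. ROWS is JSON, a list of rows, each a list of 6 numbers: the shift along the world's x, y, z normalised to -1 to 1, where 1 is 200 mm, then the turn, a rotation vector about the world's x, y, z normalised to -1 to 1, where 1 is pi/2 rad. In form: [[dx, dy, dz, rx, ry, rz], ...]. A call has exactly 10 rows; each row shifts and turns the commanded pose from where the row before left it; what a row does not reach is not made up. A row lasts 1/8 s, in which the tool goes at most 62.5 mm and 10.7 degrees, less where a joint would pass 70% of its speed; a pose out of reach is approached as far as the arm can. A call with a number of a shift or a turn outside -1 to 1 is refused whole. A call with a gripper value outside its range is refused whole. OPENING is the opening, from -1 (shut) to 1 (fully open), set as the call begins (- or left out, the last holds). The fingers move at their own pace and stop on an object; the grip force is fixed at half the most. Time passes only in rows, so rows that do not move let the fingers close, or fill a call up. It gives the time, the measured TCP pose, the force, the opening and the grip force at its end, in the units of the state.
- ctrl.get_obs(): the state, without advancing time (a new reading comes with each control period).
- camera(name): name is "scene" or "top" or "wrist"; returns a dict with "color" (400x640x3 uint8, blue, green, red), "fx", "fy", "cx", "cy" (pixels), "distortion" ([k1, k2, p1, p2, k3] as OpenCV has them; the pictures are not rectified), "xyz" and "rotation" of the camera in the world; the wrist camera has in their place "hand_eye" (4x4, takes a point from camera to tool coordinates, whose origin is the TCP and whose axes are the flange's). Camera axes: x right, y down, z forward; pixel columns grow to the right and rows downward; lengths in m; the calibration is good to about 2 mm. A picture is of the moment at which its call begins: read the wrist's pose just before it. There is no depth.
- ctrl.hand_in(): hands the job in; it is judged then, once.
The state is a dict: "time_s": time; "q": joint angles; "dq": joint speeds; "joint_efforts": joint torques, N m; "eef_pos": TCP position; "eef_rot": TCP orientation; "wrist_force": force on the tool from outside, world axes, zero at the start; "torque": the same for the moment, N m; "opening": opening from 0.0 (shut) to 1.0 (fully open); "grasp_force": force on a finger pad.
Only numpy, scipy, OpenCV 4.12 (cv2) and the standard library are available. Lean on these libraries where they do the work, as an engineer would, in place of code of your own. Each camera call takes 0.05 s, during which the arm holds its last target. There are 200 camera calls.

## Working session

There is one attempt and no reset: what is moved stays moved. The work goes in short steps, Python scripts to look and compute and a shell command to move; the robot and the scene stay as the last step left them, time stands still between calls to the robot, and variables do not carry over. Pictures are saved under pics/ and viewed, at most 12 in all, crops included, and the job is handed in when it is done.

```bash
mkdir -p pics; ls; python3 - <<'E'
from bench import ctrl,camera
import cv2,json,pickle
d={}
for n in("scene","top","wrist"):
    c=camera(n); d[n]=c; cv2.imwrite(f"pics/{n}0.png",c["color"])
    print(n,{k:(v.tolist() if hasattr(v,'tolist') else v) for k,v in c.items() if k!="color"})
pickle.dump(d,open("d0.pkl","wb"))
print(ctrl.get_obs())
E
```

```text
pics
scene {'fx': 363.9234586902857, 'fy': 363.9234586902857, 'cx': 328.40232679088894, 'cy': 200.843027039635, 'distortion': [-0.06772932422334256, 0.0, 0.0, 0.0, 0.0], 'xyz': [0.16524041682431345, 0.5079729416952682, 0.7981070629039032], 'rotation': [0.1363853239461835, -0.3795721119816042, 0.8531049406948024, -0.3309622567303361]}
top {'fx': 431.9099742256844, 'fy': 431.9099742256844, 'cx': 315.7652119994614, 'cy': 201.96915865129242, 'distortion': [-0.05054532644332768, 0.0, 0.0, 0.0, 0.0], 'xyz': [0.42623466426061307, 0.0965832860444433, 1.2474221548684312], 'rotation': [-0.04675887190753953, 0.7107979635371212, -0.7003729401805084, 0.045360859695616824]}
wrist {'fx': 337.6878371114469, 'fy': 337.6878371114469, 'cx': 316.89743919826384, 'cy': 196.9885529747646, 'distortion': [-0.04023905617191459, 0.0, 0.0, 0.0, 0.0], 'hand_eye': [[0.00010747349537977421, -0.9487542972200053, -0.31601467047594595, 0.08071665624097353], [0.9999994996402312, 0.00041626448588020154, -0.0009096390294848942, 0.0002376829151383708], [0.0009945696224790493, -0.3160144145928326, 0.9487538672389244, -0.13373462337172287], [0.0, 0.0, 0.0, 1.0]]}
{'time_s': 0.15, 'q': array([-1.52130998e+00,  1.81391328e-01,  1.60777541e+00, -2.66491349e-05,
        1.35378567e+00, -2.06300303e-01]), 'dq': array([ 0.00020424, -0.00410552, -0.00139351, -0.00032648,  0.00164364,
        0.0009087 ]), 'joint_efforts': array([ 1.74037308e-03, -4.45262432e+01, -3.51689065e+01, -1.73871776e-04,
        5.82862922e-03, -7.00602200e-06]), 'eef_pos': array([ 0.14546681, -0.55587148,  0.23858072]), 'eef_rot': array([-6.78810116e-04,  9.91832194e-01,  1.27547783e-01,  4.02825994e-05]), 'wrist_force': array([-0.21663273, -0.34111919,  0.2858745 ]), 'torque': array([ 0.06501311, -0.00717756,  0.00517411]), 'grasp_force': 0.0, 'opening': 1.0046117623115942}
```

View pics/scene0.png

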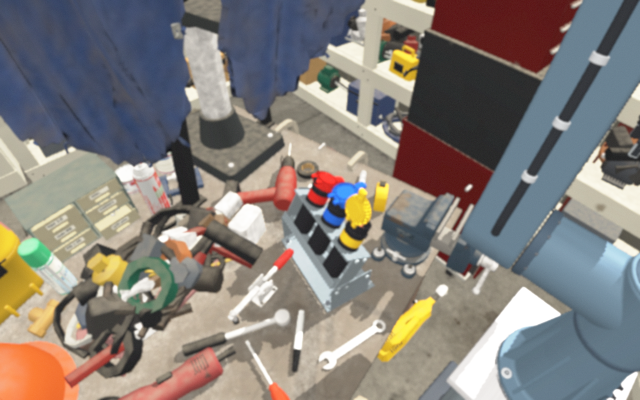

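View pics/top0.png

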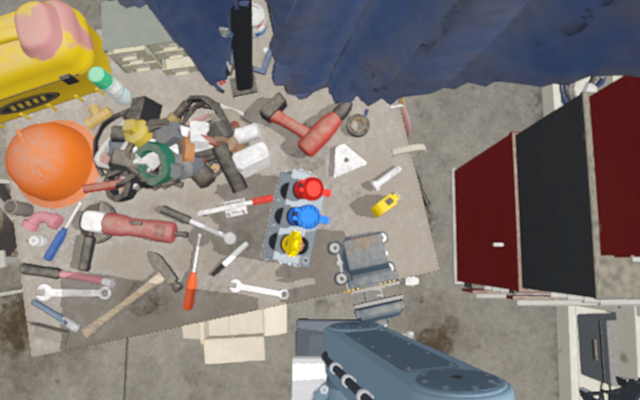

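The scene view shows the rack at about (325,245), with the caps red (322,188), blue (345,200) and yellow (358,207, open). In the top view the caps are at red (311,188), blue (305,216) and yellow (293,243), and the tabs point right, towards -y.

```bash
python3 - <<'E'
import cv2,pickle,numpy as np
d=pickle.load(open("d0.pkl","rb"))
a=d["top"]["color"][160:280,250:350]; b=d["scene"]["color"][150:320,265:405]
A=cv2.resize(a,None,fx=4,fy=4,interpolation=cv2.INTER_CUBIC); B=cv2.resize(b,None,fx=2.8,fy=2.8,interpolation=cv2.INTER_CUBIC)
o=np.zeros((480,800,3),np.uint8); o[:,:400]=A; o[:476,400:792]=B
cv2.imwrite("pics/crop0.png",o)
E
```

```text
(no output)
```

View pics/crop0.png

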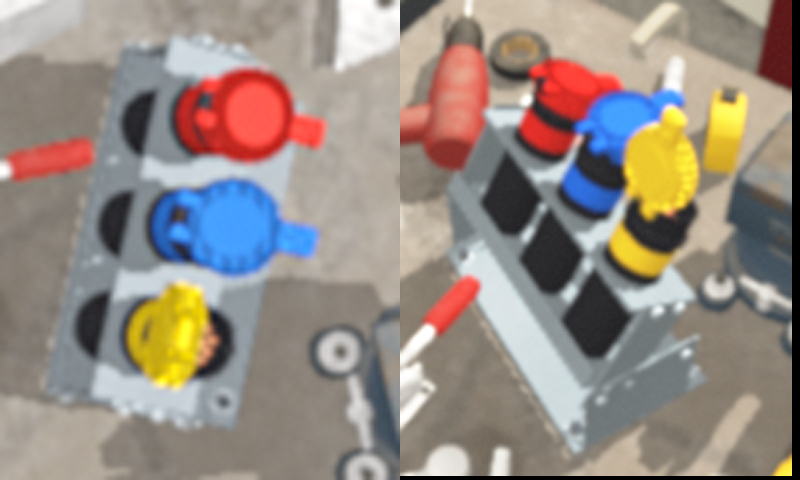

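Red is snapped shut with its disc centre at top px (313,188.7), blue is ajar, and yellow stands upright. The rack's left base edge runs from (281,170.5) to (262.5,258) in the top view. Next I triangulate the features.

```bash
cat > h.py <<'E'
import numpy as np,cv2,pickle
from scipy.spatial.transform import Rotation as R
def ray(c,u,v,pose=None):
    K=np.array([[c["fx"],0,c["cx"]],[0,c["fy"],c["cy"]],[0,0,1]])
    p=cv2.undistortPoints(np.array([[[u,v]]],float),K,np.array(c["distortion"],float))[0,0]
    q=np.r_[p,1.]
    if "xyz" in c:
        r=np.array(c["rotation"]); r=R.from_quat(r[[1,2,3,0]]).as_matrix() if r.size==4 else r
        return np.array(c["xyz"]),r@q
    H=np.array(c["hand_eye"]); P,Q=pose; W=R.from_quat(np.array(Q)[[1,2,3,0]]).as_matrix()
    return P+W@H[:3,3],W@(H[:3,:3]@q)
def plane(c,u,v,z,pose=None):
    o,d=ray(c,u,v,pose); return o+d*(z-o[2])/d[2]
def tri(a,b):
    (o1,d1),(o2,d2)=a,b; A=np.c_[d1,-d2]; s=np.linalg.lstsq(A,o2-o1,rcond=None)[0]
    p,q=o1+d1*s[0],o2+d2*s[1]; return (p+q)/2,np.linalg.norm(p-q)
E
python3 - <<'E'
from h import *
np.set_printoptions(precision=4,suppress=True)
d=pickle.load(open("d0.pkl","rb")); T,S=d["top"],d["scene"]
t=lambda x,y:(x/4+250,y/4+160)
s=lambda x,y:((x-400)/2.8+265,y/2.8+150)
print("base edge",plane(T,*t(125,42),.0),plane(T,*t(50,392),.0))
for n,a,b in [("red top",(252,115),(572,86)),("redtabend",(325,132),(618,88)),("bluec",(238,225),(624,122)),("bluetabend",(318,242),(683,98)),("yelc",(180,335),(662,168)),("yeltabend",(190,290),(674,112))]:
    print(n,tri(ray(T,*t(*a)),ray(S,*s(*b))),plane(T,*t(*a),.2235))
# colour masks in the top image: hue centroid/extents
for n,lo,hi in [("red",(172,150,120),(180,255,255)),("blue",(100,150,100),(125,255,255)),("yel",(20,130,120),(35,255,255))]:
    for c,nm,box in((T,"top",(250,160,350,280)),(S,"scene",(265,150,405,320))):
        h=cv2.cvtColor(c["color"],cv2.COLOR_BGR2HSV); m=cv2.inRange(h,lo,hi)
        if n=="red": m|=cv2.inRange(h,(0,150,120),(6,255,255))
        x0,y0,x1,y1=box; k,l,st,ce=cv2.connectedComponentsWithStats(m[y0:y1,x0:x1])
        print(n,nm,[((st[i][:4]+[x0,y0,0,0]).tolist(),st[i][4]) for i in range(1,k) if st[i][4]>25])
E
```

```text
base edge [0.6817 0.2032 0.    ] [0.4254 0.2507 0.    ]
red top (array([0.5942, 0.1069, 0.213 ]), np.float64(0.0003427001800448878)) [0.5924 0.1067 0.2235]
redtabend (array([0.5877, 0.061 , 0.1856]), np.float64(0.0019430487972288367)) [0.5827 0.0628 0.2235]
bluec (array([0.5261, 0.1145, 0.23  ]), np.float64(0.0018269484997611178)) [0.526  0.114  0.2235]
bluetabend (array([0.5143, 0.0656, 0.233 ]), np.float64(0.0034298016658651197)) [0.5165 0.0663 0.2235]
yelc (array([0.4592, 0.1456, 0.2588]), np.float64(0.00039057469303894256)) [0.4602 0.1472 0.2235]
yeltabend (array([0.4755, 0.1338, 0.2973]), np.float64(0.01697840231551613)) [0.4869 0.1418 0.2235]
red top [([294, 178, 37, 22], np.int32(548)), ([253, 195, 20, 10], np.int32(125))]
red scene [([265, 170, 31, 40], np.int32(274)), ([311, 171, 33, 22], np.int32(401)), ([308, 189, 19, 16], np.int32(164)), ([274, 250, 19, 19], np.int32(166))]
blue top [([288, 205, 41, 24], np.int32(604))]
blue scene [([327, 183, 39, 26], np.int32(440)), ([323, 209, 21, 17], np.int32(188))]
yel top [([282, 231, 20, 26], np.int32(373))]
yel scene [([373, 183, 15, 29], np.int32(329)), ([345, 189, 27, 40], np.int32(730)), ([339, 230, 23, 19], np.int32(213)), ([398, 313, 7, 7], np.int32(31))]
```

```bash
python3 -m pendant '[[0,0,0.3,0,0,0],[0,0,0.3,0,0,0],[0,0,0.3,0,0,0],[0.2,0.2,0,0,0,-0.04],[0.2,0.2,0,0,0,-0.04],[0.2,0.2,0,0,0,-0.04],[0.2,0.2,0,0,0,-0.04],[0.2,0.2,0,0,0,-0.04],[0.2,0.2,0,0,0,-0.04],[0.2,0.2,0,0,0,-0.04]]' -1
python3 -m pendant '[[0.02,0.3,0,0,0,0],[0.02,0.3,0,0,0,0],[0.02,0.3,0,0,0,0],[0.02,0.3,0,0,0,0],[0.02,0.3,0,0,0,0],[0.02,0.3,0,0,0,0],[0.02,0.3,0,0,0,0],[0.02,0.3,0,0,0,0],[0,0,0,0,0,0],[0,0,0,0,0,0]]'
```

```text
time_s: 1.4
eef_pos: [0.4265, -0.2747, 0.4191]
eef_rot: [-0.0, 0.996, -0.093, -0.0]
wrist_force: [0.5, -0.9, -0.0]
opening: -0.005
grasp_force: 0.0
time_s: 2.65
eef_pos: [0.4573, 0.2036, 0.4189]
eef_rot: [0.0, 0.996, -0.091, -0.0]
wrist_force: [0.5, 0.1, 0.2]
opening: -0.001
grasp_force: 0.0
```

```bash
cat > snap.py <<'E'
import sys; from bench import ctrl,camera; import cv2,pickle
o=ctrl.get_obs(); d={"pose":(o["eef_pos"],o["eef_rot"])}
for n in sys.argv[2:]:
    d[n]=camera(n)
pickle.dump(d,open(sys.argv[1]+".pkl","wb"))
cv2.imwrite(f"pics/{sys.argv[1]}.png",d[sys.argv[2]]["color"])
print(o["eef_pos"].round(4),o["eef_rot"].round(3),o["q"].round(2),o["wrist_force"].round(1))
E
python3 snap.py w1 wrist top scene
```

```text
[0.4573 0.2036 0.4189] [ 0.     0.996 -0.091 -0.   ] [ 0.18 -0.08  1.52 -0.    1.7   1.94] [0.5 0.1 0.2]
```

View pics/w1.png

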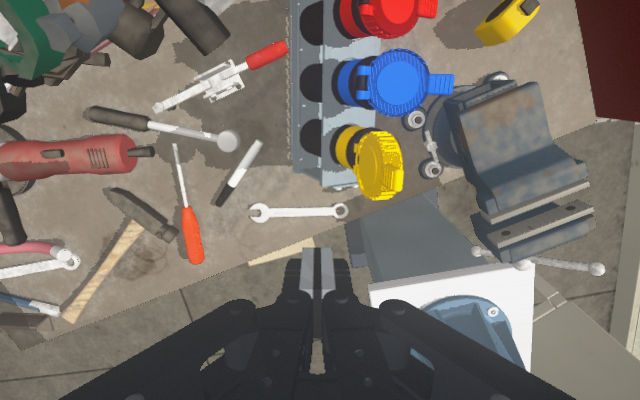

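```bash
python3 - <<'E'
from h import *
np.set_printoptions(precision=4,suppress=True)
d=pickle.load(open("w1.pkl","rb")); W=d["wrist"];S=d["scene"];p=d["pose"]
s=lambda x,y:((x-400)/2.8+265,y/2.8+150)
r=lambda u,v:ray(W,u,v,p)
print("blue c",tri(r(400,81),ray(S,*s(624,122))),plane(W,400,81,.238,p))
print("blue tab end",tri(r(453,86),ray(S,*s(683,98))))
print("yel tab end",tri(r(402,165),ray(S,*s(674,112))))
print("yel c",tri(r(380,165),ray(S,*s(662,168))))
print("tip",r(317,250))
# edge of rack left base
print(plane(W,291,0,0.0,p),plane(W,293,168,0.0,p))
h=cv2.cvtColor(W["color"],cv2.COLOR_BGR2HSV)
for n,lo,hi in [("red",(172,150,120),(180,255,255)),("blue",(100,150,100),(125,255,255)),("yel",(20,130,120),(35,255,255))]:
    m=cv2.inRange(h,lo,hi); k,l,st,ce=cv2.connectedComponentsWithStats(m); print(n,[x.tolist() for x in st[1:] if x[4]>150])
E
```

```text
blue c (array([0.5267, 0.1141, 0.2297]), np.float64(0.0012959743154924252)) [0.5267 0.1155 0.238 ]
blue tab end (array([0.5132, 0.066 , 0.233 ]), np.float64(0.002466447443610343))
yel tab end (array([0.4666, 0.1338, 0.3007]), np.float64(0.0033801741296356686))
yel c (array([0.4595, 0.1456, 0.2587]), np.float64(0.0001832695816419079))
tip (array([0.5368, 0.1887, 0.5525]), array([-0.4584,  0.0843, -0.8986]))
[0.6605 0.2041 0.    ] [0.4129 0.2522 0.    ]
red [[364, 15, 48, 24, 622], [344, 23, 27, 14, 155]]
blue [[356, 48, 98, 70, 4092], [337, 59, 24, 47, 481]]
yel [[474, 0, 66, 46, 1421], [335, 126, 30, 43, 466], [353, 131, 51, 70, 2884]]
```

```bash
python3 -m pendant '[[0.055,0,-0.23,0,0,0],[0,0,-0.23,0,0,0],[0,0,-0.23,0,0,0],[-0.011,-0.06,0,0,0,0],[-0.011,-0.06,0,0,0,0],[-0.011,-0.06,0,0,0,0],[-0.011,-0.06,0,0,0,0],[-0.011,-0.06,0,0,0,0],[-0.011,-0.06,0,0,0,0],[-0.011,-0.06,0,0,0,0]]'; python3 snap.py s2 scene
```

```text
time_s: 4.05
eef_pos: [0.4529, 0.1189, 0.2813]
eef_rot: [0.0, 0.996, -0.092, -0.0]
wrist_force: [-0.3, 1.0, 0.2]
opening: 0.001
grasp_force: 0.1
[0.4529 0.1189 0.2813] [ 0.     0.996 -0.092 -0.   ] [ 0.   -0.1   1.81 -0.    1.43  1.76] [-0.3  1.   0.2]
```

```bash
python3 - <<'E'
import cv2
a=cv2.imread("pics/s2.png")[120:280,250:410]; cv2.imwrite("pics/s2c.png",cv2.resize(a,None,fx=3.5,fy=3.5,interpolation=2))
E
```

```text
(no output)
```

View pics/s2c.png

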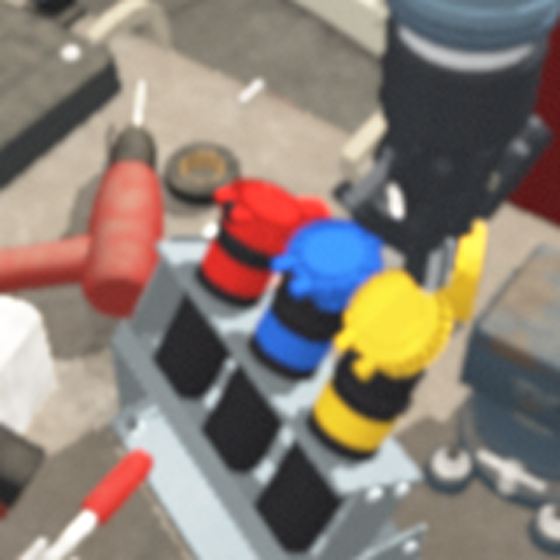

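The cap is now pushed to about 35°, with its disc at crop (395,315) and the finger behind it. Next I tilt square to the cap and press.

```bash
python3 -m pendant '[[-0.003,-0.0125,-0.045,0.076,-0.014,0],[-0.003,-0.0125,-0.045,0.076,-0.014,0],[-0.003,-0.0125,-0.045,0.076,-0.014,0],[-0.003,-0.0125,-0.045,0.076,-0.014,0],[-0.003,-0.0125,-0.045,0,0,0],[-0.003,-0.0125,-0.045,0,0,0],[0,0,-0.018,0,0,0],[0,0,-0.018,0,0,0],[0,0,-0.018,0,0,0],[0,0,0,0,0,0]]'
```

```text
time_s: 5.35
eef_pos: [0.4493, 0.1053, 0.2163]
eef_rot: [-0.239, 0.967, -0.088, 0.021]
wrist_force: [-0.3, 0.8, 0.5]
opening: -0.004
grasp_force: 0.0
```

```bash
python3 -m pendant '[[0.001,0.0046,-0.0088,0,0,0],[0.001,0.0046,-0.0088,0,0,0],[0,0,0,0,0,0],[0,0,0,0,0,0],[0,0,0,0,0,0],[0,0,0,0,0,0],[0,0,0,0,0,0],[0,0,0,0,0,0],[0,0,0,0,0,0],[0,0,0,0,0,0]]'
```

```text
time_s: 6.6
eef_pos: [0.4503, 0.1058, 0.2149]
eef_rot: [-0.239, 0.967, -0.088, 0.022]
wrist_force: [-9.2, -7.3, 16.5]
opening: -0.0
grasp_force: 9.7
```

```bash
python3 -m pendant '[[-0.015,-0.08,0.155,0,0,0],[-0.015,-0.08,0.155,0,0,0],[0.115,-0.021,0,0,0,0],[0.115,-0.021,0,0,0,0],[0.115,-0.021,0,0,0,0],[0,0,0,0,0,0],[0,0,0,0,0,0],[0,0,0,0,0,0],[0,0,0,0,0,0],[0,0,0,0,0,0]]'; python3 snap.py w3 wrist top scene
python3 - <<'E'
import cv2,pickle,numpy as np
d=pickle.load(open("w3.pkl","rb"))
o=np.zeros((600,800,3),np.uint8)
o[:250,:400]=cv2.resize(d["wrist"]["color"],(400,250)); o[:360,400:]=cv2.resize(d["top"]["color"][150:270,250:383],(400,360))
o[250:600,:400]=cv2.resize(d["scene"]["color"][140:254,270:400],(400,350)); cv2.imwrite("pics/m3.png",o)
E
```

```text
time_s: 7.85
eef_pos: [0.5127, 0.062, 0.2751]
eef_rot: [-0.239, 0.967, -0.089, 0.022]
wrist_force: [0.6, -0.2, -1.1]
opening: -0.0
grasp_force: 0.0
[0.5127 0.062  0.2751] [-0.239  0.967 -0.089  0.022] [-0.41 -0.01  1.81  0.48  1.47  1.27] [ 0.6 -0.2 -1.1]
```

View pics/m3.png

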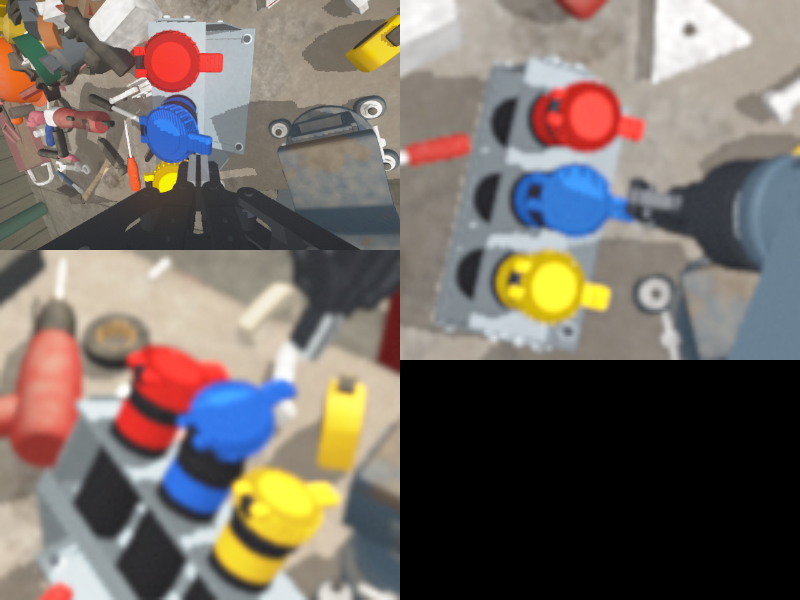

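```bash
python3 - <<'E'
from h import *
np.set_printoptions(precision=4,suppress=True)
d=pickle.load(open("w3.pkl","rb")); T,S,W=d["top"],d["scene"],d["wrist"]
t=lambda x,y:(250+(x-400)*133/400,150+y/3)
s=lambda x,y:(270+x*130/400,140+(y-250)*114/350)
for n,a,b in [("red end",(643,131),(226,374)),("red c",(580,113),(172,372)),("yel end",(611,299),(340,494)),("yel c",(555,287),(275,494)),("blue end",(632,207),(296,392)),("blue c",(578,197),(232,412))]:
    print(n,tri(ray(T,*t(*a)),ray(S,*s(*b))))
o=np.zeros((600,800,3),np.uint8)
o[:,:380]=cv2.resize(S["color"][205:265,330:368+10][:, :38],(380,600),interpolation=2)
o=np.hstack([cv2.resize(S["color"][165:245,300:390],(450,400),interpolation=2),cv2.resize(W["color"][40:320,200:400],(286,400))])
cv2.imwrite("pics/m3b.png",o)
E
```

```text
red end (array([0.585 , 0.0622, 0.192 ]), np.float64(0.002140107308682357))
red c (array([0.5933, 0.1129, 0.2215]), np.float64(0.004776618187318728))
yel end (array([0.4464, 0.0864, 0.1934]), np.float64(0.003373673151240023))
yel c (array([0.459 , 0.1339, 0.219 ]), np.float64(0.007289108705019764))
blue end (array([0.5149, 0.0693, 0.2322]), np.float64(0.010318823140268064))
blue c (array([0.5264, 0.1146, 0.2326]), np.float64(0.00020884916052911563))
```

View pics/m3b.png

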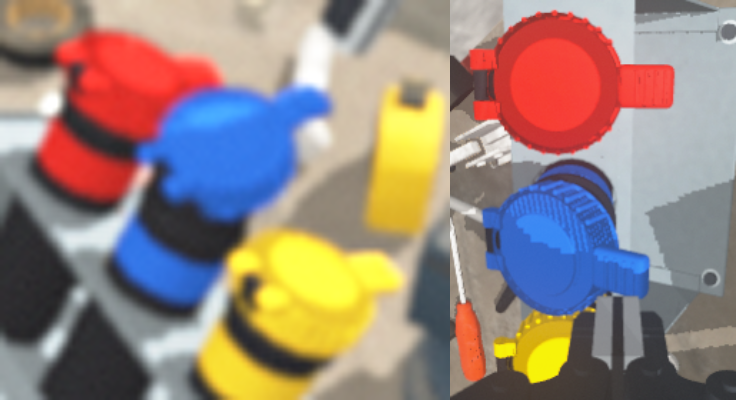

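Yellow is seated: its tab end is at the same height as red's (0.193 vs 0.192). Next I press blue.

```bash
python3 -m pendant '[[0.0043,0.023,-0.044,0,0,0],[0.0043,0.023,-0.044,0,0,0],[0.0043,0.023,-0.044,0,0,0],[0.0043,0.023,-0.044,0,0,0],[0.0026,0.0138,-0.0265,0,0,0],[0.0026,0.0138,-0.0265,0,0,0],[0.0026,0.0138,-0.0265,0,0,0],[0.0026,0.0138,-0.0265,0,0,0],[0.001,0.0058,-0.011,0,0,0],[0,0,0,0,0,0]]'
```

```text
time_s: 9.25
eef_pos: [0.5185, 0.0928, 0.2161]
eef_rot: [-0.24, 0.967, -0.089, 0.021]
wrist_force: [0.5, -0.1, -0.2]
opening: -0.001
grasp_force: 0.0
```

```bash
python3 -m pendant '[[0.001,0.0046,-0.0088,0,0,0],[0.001,0.0046,-0.0088,0,0,0],[0,0,0,0,0,0],[0,0,0,0,0,0],[0,0,0,0,0,0],[0,0,0,0,0,0],[0,0,0,0,0,0],[0,0,0,0,0,0],[0,0,0,0,0,0],[0,0,0,0,0,0]]'
```

```text
time_s: 10.5
eef_pos: [0.5195, 0.0931, 0.2154]
eef_rot: [-0.239, 0.967, -0.088, 0.023]
wrist_force: [-10.4, -10.2, 18.1]
opening: -0.002
grasp_force: 10.8
```

```bash
python3 -m pendant '[[-0.0105,-0.058,0.11,0,0,0],[-0.0105,-0.058,0.11,0,0,0],[0.14,-0.225,0,0,0,0],[0.14,-0.225,0,0,0,0],[0,0,0,0.101,-0.019,0],[0,0,0,0.101,-0.019,0],[0,0,0,0.101,-0.019,0],[0,0,0,0.101,-0.019,0],[0,0,0,0,0,0],[0,0,0,0,0,0]]'; python3 snap.py w4 wrist top scene
python3 - <<'E'
import cv2,pickle,numpy as np
d=pickle.load(open("w4.pkl","rb"))
o=np.zeros((600,800,3),np.uint8)
o[:250,:400]=cv2.resize(d["wrist"]["color"],(400,250)); o[:360,400:]=cv2.resize(d["top"]["color"][150:285,250:400],(400,360))
o[250:600,:400]=cv2.resize(d["scene"]["color"][140:254,270:400],(400,350)); cv2.imwrite("pics/m4.png",o)
E
```

```text
time_s: 11.75
eef_pos: [0.5711, -0.0188, 0.2571]
eef_rot: [-0.532, 0.842, -0.077, 0.049]
wrist_force: [-0.3, 0.4, 0.3]
opening: -0.001
grasp_force: 0.0
[ 0.5711 -0.0188  0.2571] [-0.532  0.842 -0.077  0.049] [-0.71  0.42  1.66  0.92  1.76  0.88] [-0.3  0.4  0.3]
```

View pics/m4.png

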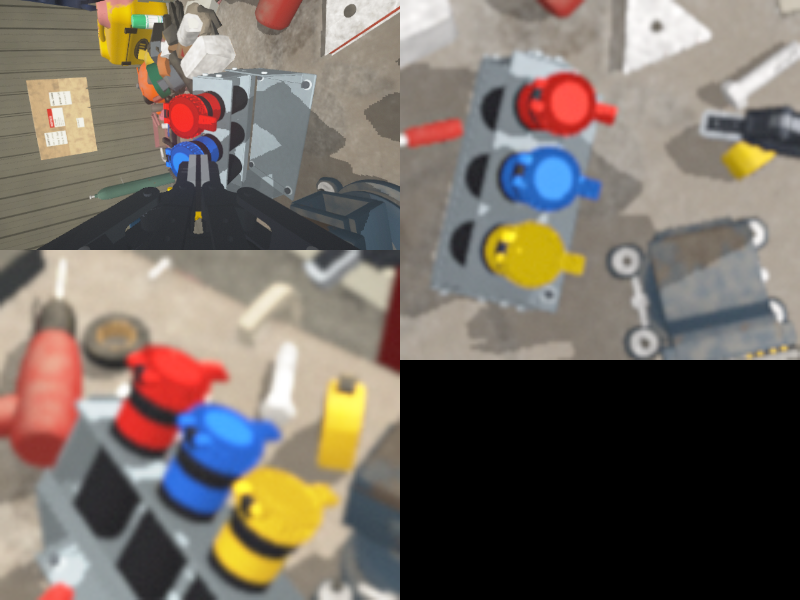

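Blue is seated as well. In the top crop red's tab is at (605,113), with the fingertip at (705,125) lined up with it. Next I go down and in under the red tab.

```bash
python3 -m pendant '[[0,0,-0.15,0,0,0],[0,0,-0.15,0,0,0],[0,0,-0.145,0,0,0],[0.017,0.103,0,0,0,0],[0.017,0.103,0,0,0,0],[0.017,0.103,0,0,0,0],[0.017,0.103,0,0,0,0],[0,0,0,0,0,0],[0,0,0,0,0,0],[0,0,0,0,0,0]]'; python3 snap.py w5 top wrist scene
python3 - <<'E'
import cv2,pickle,numpy as np
d=pickle.load(open("w5.pkl","rb"))
o=np.zeros((600,800,3),np.uint8)
o[:250,:400]=cv2.resize(d["wrist"]["color"],(400,250)); o[:360,400:]=cv2.resize(d["top"]["color"][165:225,285:352],(400,360),interpolation=2)
o[250:600,:400]=cv2.resize(d["scene"]["color"][150:220,290:370],(400,350),interpolation=2); cv2.imwrite("pics/m5.png",o)
E
```

```text
time_s: 13.15
eef_pos: [0.5846, 0.0629, 0.1679]
eef_rot: [-0.534, 0.841, -0.078, 0.05]
wrist_force: [-0.6, -0.7, -0.2]
opening: 0.001
grasp_force: 0.0
[0.5846 0.0629 0.1679] [-0.534  0.841 -0.078  0.05 ] [-0.59  0.52  1.74  0.98  1.57  0.79] [-0.6 -0.7 -0.2]
```

View pics/m5.png

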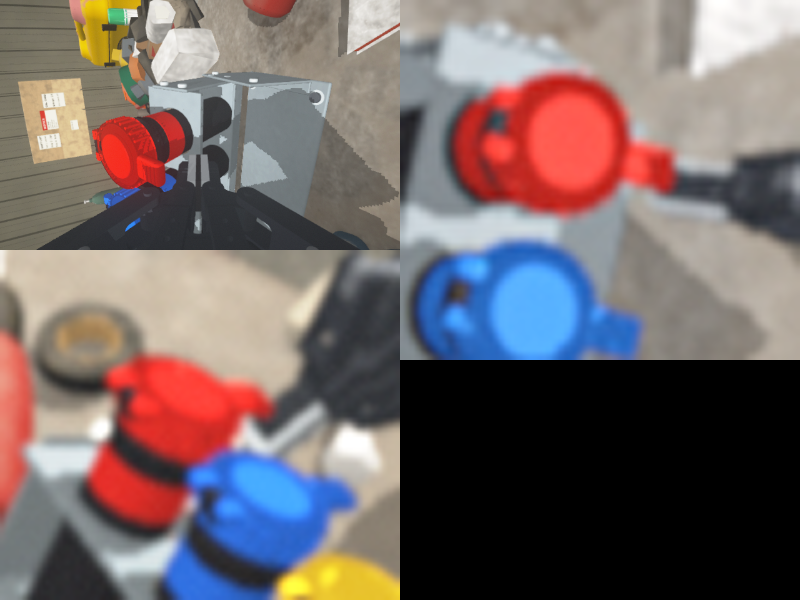

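The finger sits under red's tab but about 5 mm towards -x, so I shift +x a little and lift.

```bash
python3 -m pendant '[[0.025,0,0.02,0,0,0],[0,0,0.03,0,0,0],[0,0,0.03,0,0,0],[0,0,0.03,0,0,0],[0,0,0.03,0,0,0],[0,0,0.03,0,0,0],[0,-0.01,0.03,0,0,0],[0,-0.01,0.03,0,0,0],[0,-0.01,0.03,0,0,0],[0,0,0.03,0,0,0]]'; python3 snap.py w6 scene top
python3 - <<'E'
import cv2,pickle,numpy as np
d=pickle.load(open("w6.pkl","rb"))
cv2.imwrite("pics/m6.png",np.hstack([cv2.resize(d["scene"]["color"][150:220,290:370],(400,350),interpolation=2),cv2.resize(d["top"]["color"][165:225,285:352],(390,350),interpolation=2)]))
E
```

```text
time_s: 14.55
eef_pos: [0.5894, 0.0575, 0.2263]
eef_rot: [-0.534, 0.841, -0.077, 0.049]
wrist_force: [0.5, -0.4, -1.0]
opening: 0.001
grasp_force: 0.2
[0.5894 0.0575 0.2263] [-0.534  0.841 -0.077  0.049] [-0.59  0.43  1.71  0.98  1.64  0.88] [ 0.5 -0.4 -1. ]
```

View pics/m6.png

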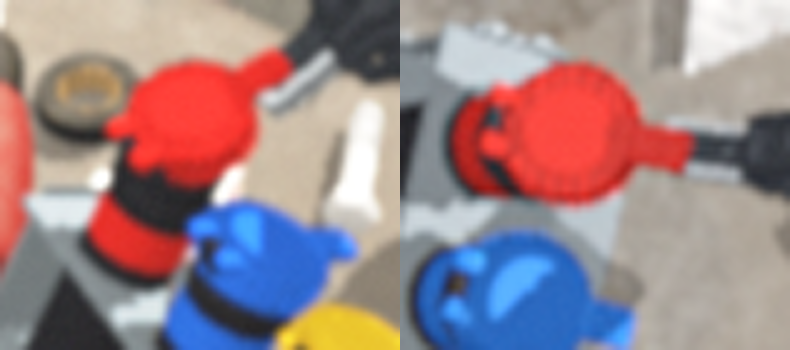

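Red's bead has broken loose and the cap is near level, with the tab at crop (275,65) resting on the finger. I continue along the arc.

```bash
python3 -m pendant '[[0,0.007,0.057,0,0,0],[0,0.007,0.057,0,0,0],[0.002,0.007,0.057,0,0,0],[0.0075,0.041,0.047,0,0,0],[0.0075,0.041,0.047,0,0,0],[0.0075,0.041,0.047,0,0,0],[0.007,0.038,0.014,0,0,0],[0.007,0.038,0.014,0,0,0],[0.007,0.038,0.014,0,0,0],[0.007,0.038,0.014,0,0,0]]'; python3 snap.py w7 scene top
python3 - <<'E'
import cv2,pickle,numpy as np
d=pickle.load(open("w7.pkl","rb"))
cv2.imwrite("pics/m7.png",np.hstack([cv2.resize(d["scene"]["color"][130:220,280:380],(400,360),interpolation=2),cv2.resize(d["top"]["color"][165:225,285:352],(400,360),interpolation=2)]))
E
```

```text
time_s: 15.9
eef_pos: [0.6008, 0.1168, 0.302]
eef_rot: [-0.534, 0.84, -0.076, 0.051]
wrist_force: [1.1, -1.3, 4.3]
opening: 0.002
grasp_force: 1.3
[0.6008 0.1168 0.302 ] [-0.534  0.84  -0.076  0.051] [-0.49  0.3   1.71  1.05  1.64  1.04] [ 1.1 -1.3  4.3]
```

View pics/m7.png

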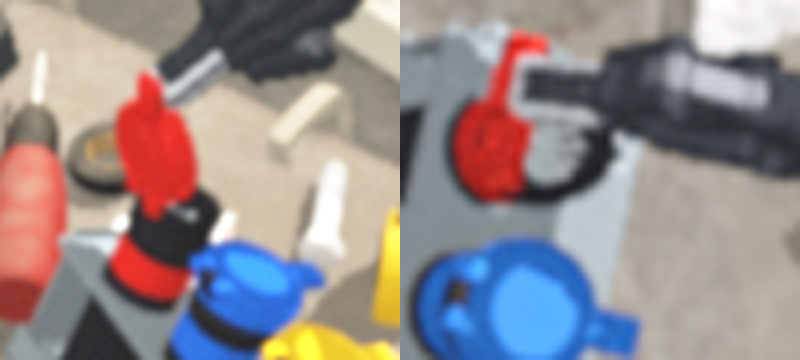

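Red is nearly upright in the scene crop, with the disc at (155,145) and the tab at (148,90). I push gently to the stop.

```bash
python3 -m pendant '[[0.002,0.0125,0,0,0,0],[0.002,0.0125,0,0,0,0],[0.002,0.0125,0,0,0,0],[0,0,0,0,0,0],[0,0,0,0,0,0],[0,0,0,0,0,0],[0,0,0,0,0,0],[0,0,0,0,0,0],[0,0,0,0,0,0],[0,0,0,0,0,0]]'
```

```text
time_s: 17.25
eef_pos: [0.6024, 0.1184, 0.3019]
eef_rot: [-0.532, 0.842, -0.078, 0.052]
wrist_force: [-16.9, -41.4, 16.9]
opening: -0.004
grasp_force: 22.6
```

At the stop (41 N on the fingertips). I back straight off and check.

```bash
python3 -m pendant '[[-0.01,-0.05,0,0,0,0],[-0.02,-0.1,0,0,0,0],[-0.04,-0.2,0,0,0,0],[-0.04,-0.2,0,0,0,0],[-0.04,-0.2,0.1,0,0,0],[0,-0.2,0.1,0,0,0],[0,-0.2,0.1,0,0,0],[0,0,0,0,0,0],[0,0,0,0,0,0],[0,0,0,0,0,0]]'; python3 snap.py w8 scene top
python3 - <<'E'
import cv2,pickle,numpy as np
d=pickle.load(open("w8.pkl","rb"))
cv2.imwrite("pics/m8.png",np.hstack([cv2.resize(d["scene"]["color"][130:260,270:400],(400,400),interpolation=2),cv2.resize(d["top"]["color"][155:275,250:370],(400,400),interpolation=2)]))
E
```

```text
time_s: 18.5
eef_pos: [0.5707, -0.1044, 0.3586]
eef_rot: [-0.534, 0.84, -0.077, 0.048]
wrist_force: [-0.2, -0.1, 0.8]
opening: 0.004
grasp_force: 0.0
[ 0.5707 -0.1044  0.3586] [-0.534  0.84  -0.077  0.048] [-0.82  0.39  1.47  0.92  1.98  1.  ] [-0.2 -0.1  0.8]
```

View pics/m8.png

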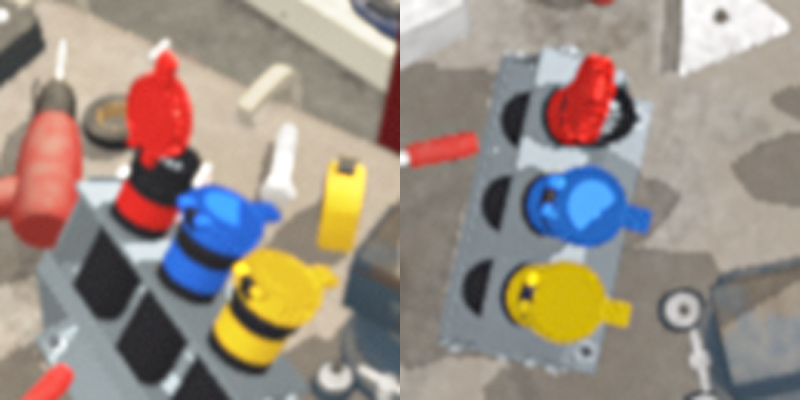

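```bash
python3 - <<'E'
from h import *
np.set_printoptions(precision=4,suppress=True)
hin=np.array([.5981,.1364,.235])
for f,a,b in [("w7",None,None),("w8",None,None)]:
    d=pickle.load(open(f+".pkl","rb"));T,S=d["top"],d["scene"]
    def m(c,x0,y0,x1,y1):
        h=cv2.cvtColor(c["color"],cv2.COLOR_BGR2HSV); k=(cv2.inRange(h,(172,150,90),(180,255,255))|cv2.inRange(h,(0,150,90),(6,255,255)))[y0:y1,x0:x1]
        n,l,st,ce=cv2.connectedComponentsWithStats(k); i=1+st[1:,4].argmax(); ys,xs=np.where(l==i)
        return (st[i][:4]+[x0,y0,0,0]).tolist(),(xs[ys==ys.min()].mean()+x0,ys.min()+y0),ce[i]+[x0,y0]
    t=m(T,285,160,352,205); s=m(S,300,140,345,185); print(f,t,s)
    for p in (tri(ray(T,*t[1]),ray(S,*s[1])),tri(ray(T,*t[2]),ray(S,*s[2]))):
        v=p[0]-hin; h=-v[:2]@[.182,.983]; print(p, "theta",np.arctan2(v[2],h)+.489, np.hypot(h,v[2]))
E
```

```text
w7 ([294, 171, 15, 27], (np.float64(306.0), np.int64(171)), array([300.2591, 187.2332])) ([309, 149, 20, 36], (np.float64(315.5), np.int64(149)), array([318.2888, 167.597 ]))
(array([0.6184, 0.1209, 0.2995]), np.float64(0.004158665188701612)) theta 1.8825465184594847 0.06551844727363264
(array([0.5878, 0.136 , 0.2756]), np.float64(0.0020486277346038273)) theta 2.0033512911969384 0.04069400129970619
w8 ([294, 172, 21, 26], (np.float64(308.5), np.int64(172)), array([304.3443, 185.5902])) ([311, 147, 21, 38], (np.float64(323.5), np.int64(147)), array([321.0568, 166.8974]))
(array([0.6107, 0.1119, 0.3064]), np.float64(0.01447354568110328)) theta 1.7635337011618444 0.07466512150576346
(array([0.5919, 0.1261, 0.2691]), np.float64(0.0004045576344719373)) theta 1.741951810856678 0.03592807437887675
```

Red sprang back off the stop to about 1.75 rad. I nudge it again to about 1.95, gently this time, and withdraw slowly.

```bash
python3 -m pendant '[[0,0.2,-0.094,0,0,0],[0,0.2,-0.094,0,0,0],[0,0.2,-0.095,0,0,0],[0.04,0.2,0,0,0,0],[0.04,0.18,0,0,0,0],[0.016,0.025,0,0,0,0],[0.016,0.025,0,0,0,0],[0.016,0.025,0,0,0,0],[0.016,0.025,0,0,0,0],[0.004,0.018,0,0,0,0]]'
python3 -m pendant '[[0,0,0,0,0,0],[0,0,0,0,0,0],[0,0,0,0,0,0],[-0.002,-0.01,0,0,0,0],[-0.002,-0.01,0,0,0,0],[-0.002,-0.01,0,0,0,0],[-0.002,-0.01,0,0,0,0],[-0.004,-0.02,0,0,0,0],[-0.01,-0.05,0,0,0,0],[-0.02,-0.1,0,0,0,0]]'
```

```text
time_s: 19.85
eef_pos: [0.6011, 0.1136, 0.3028]
eef_rot: [-0.534, 0.841, -0.078, 0.05]
wrist_force: [-0.1, -0.4, -0.1]
opening: 0.005
grasp_force: 0.2
time_s: 21.1
eef_pos: [0.5919, 0.0713, 0.3029]
eef_rot: [-0.534, 0.841, -0.077, 0.049]
wrist_force: [-0.2, 0.7, -0.3]
opening: 0.001
grasp_force: 0.0
```

```bash
python3 -m pendant '[[-0.04,-0.2,0,0,0,0],[-0.04,-0.2,0,0,0,0],[-0.04,-0.2,0.1,0,0,0],[0,-0.2,0.1,0,0,0],[0,-0.2,0.1,0,0,0],[0,0,0,0,0,0],[0,0,0,0,0,0],[0,0,0,0,0,0],[0,0,0,0,0,0],[0,0,0,0,0,0]]'; python3 snap.py w9 scene top
python3 - <<'E'
from h import *
np.set_printoptions(precision=4,suppress=True)
hin=np.array([.5981,.1364,.235])
d=pickle.load(open("w9.pkl","rb"));T,S=d["top"],d["scene"]
def m(c,x0,y0,x1,y1):
    h=cv2.cvtColor(c["color"],cv2.COLOR_BGR2HSV); k=(cv2.inRange(h,(172,150,90),(180,255,255))|cv2.inRange(h,(0,150,90),(6,255,255)))[y0:y1,x0:x1]
    n,l,st,ce=cv2.connectedComponentsWithStats(k); i=1+st[1:,4].argmax(); ys,xs=np.where(l==i)
    return (xs[ys==ys.min()].mean()+x0,ys.min()+y0),ce[i]+[x0,y0]
t=m(T,285,160,352,205); s=m(S,300,140,345,185); print(t,s)
for i in (0,1):
    p=tri(ray(T,*t[i]),ray(S,*s[i])); v=p[0]-hin; h=-v[:2]@[.182,.983]; print(p,"theta",np.arctan2(v[2],h)+.489)
E
```

```text
time_s: 22.35
eef_pos: [0.5683, -0.1274, 0.3627]
eef_rot: [-0.534, 0.841, -0.077, 0.049]
wrist_force: [-0.2, -0.8, -0.1]
opening: -0.005
grasp_force: 0.0
[ 0.5683 -0.1274  0.3627] [-0.534  0.841 -0.077  0.049] [-0.84  0.41  1.44  0.91  2.    0.99] [-0.2 -0.8 -0.1]
((np.float64(306.0), np.int64(171)), array([301.9776, 185.4216])) ((np.float64(317.0), np.int64(149)), array([318.7256, 167.2661]))
(array([0.617 , 0.1199, 0.3003]), np.float64(0.007253400521417059)) theta 1.8661317892592773
(array([0.5922, 0.1318, 0.2712]), np.float64(0.0005698694661726909)) theta 1.9067325014602283
```

```bash
python3 -c "
from bench import ctrl; print(ctrl.hand_in())"
```

```text
the job is handed in; nothing more can be done
None
```

I pressed the yellow cap and then the blue cap shut with about 20 N each, then opened the red cap to about 1.9 rad, where it stays on its own; the arm is clear, the tools were left where they were, and the job is handed in at about 22 s. The shut caps were judged from the pressing force and the camera pictures, not from a cap-angle reading.

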